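# Hold the steamed toggle over the suction nose with tongs

## Task

The wooden coat toggle on the wire rack is fresh from the steam gun, so take it with the tongs: pick the tongs up from their rest by the rubber grips, close their tips on the toggle and lift it off the rack without the gripper touching it. Finish while still holding it, at rest, in the tongs about 5 cm above the middle of the white perforated nose of the spotting board, touching the board with neither toggle nor tongs, and do not let go. Leave the button and buckle on the rack and everything else on the table where they are.

Things in the scene. Friction and masses are not known exactly. Their poses are not given: they have to be found in the camera images.
- tongs: Steel kitchen tongs, 208 mm long, about 100 g, balanced near the rubber grips, lying on their side on the rest: the arms open and close in the horizontal plane. Origin: on the hinge pin at the lower edge; z up; x towards the tips, the middle line while open. The frame belongs to arm a (y+ side); arm b turns on the pin. Arms, grips and tips are 18 mm high, lower edge 22 mm above the table.
- tongs_arm (a joint): closing angle of the tongs: 0 sprung open, 0.2 rad when closed on a 22 mm thick thing, 0.31 shut. A spring holds them open: squeezing the two grips together takes about 2 N to start and 7 N at 0.2 rad; let go, they spring open. The tips open and close with the gripper that holds the grips, so lift them part closed.
- grip_a (a point): middle of the outer face of the rubber grip of arm a (tongs' y+ side), half-way up; the rubber is 54 mm long and 18 mm high. The grips' outer faces are 53 mm apart with the tongs open, 34 mm (and then parallel) when the tips close on a 22 mm thick thing.
- grip_b (a point): the same point on the grip of arm b (y- side)
- tip_a (a point): middle of the inner face of the tip of arm a, half-way up, 93 mm ahead of the grip; the flat tip is 24 mm long and 18 mm high. The tips' inner faces are 59 mm apart with the tongs open, each tip is 3 mm thick.
- tip_b (a point): the same point on the tip of arm b
- rest: fixed low metal tool rest, 160 x 100 mm, dark base 3 mm thick, two cross rails 22 mm high (ears 28 mm at their ends) at 65 mm behind and 75 mm ahead of its origin, which lies on the table under the middle of the tongs' grips. x towards the tongs' tips, z up.
- rack: fixed wire drying rack, 90 mm (x) by 220 mm (y), its flat top 40 mm above the table; origin on the table under its centre. Toggle, button and buckle lie on it in a row along y, 70 mm apart, in any order.
- toggle_center (a point): centre of the wooden coat toggle: a two-lobed barrel 50 mm long (its x axis), 22 mm wide (y) and 20 mm high (z) with a darker waist, lying on the rack with its length roughly along the rack's x (within 0.3 rad), centre 10 mm above the rack; about 22 g.
- toggle: the same toggle; origin at the centre of its underside
- board: fixed spotting board: round-ended white nose, 140 mm wide, at its left (y+) end, then a 150 mm wide steel bed that runs 460 mm to the right (its -y) on a column. Its top is 95 mm above the table. Origin on the table under the nose's middle.
- nose (a point): middle of the top face of the perforated nose, where it is centred on the round end (radius 70 mm); z up
- button: big round coat button on the rack, 34 mm across, 9 mm high; origin at its underside
- buckle: rectangular brass buckle on the rack, 44 x 40 mm, 7 mm high; origin at its underside
- flask_tall: white squeeze bottle with a long nozzle, 48 mm across, 165 mm high, standing towards the back; origin at its foot
- flask_short: clear squeeze bottle with nozzle, 56 mm across, 125 mm high, standing towards the back; origin at its foot
- brush: wooden spotting brush, 145 mm long, 26 mm high, near the robot on the left; origin at its underside
- dish: small white bowl, 80 mm across, 20 mm high, near the robot on the right; origin at its underside
- spatula: flat white plastic spotting spatula, 165 x 22 x 4 mm, behind the tool rest; origin at its underside

How it is judged:
On the way, in this order (a step that is already met when the one before it is completed fails the run):
1. the tongs are held in the fingers, lifted off their rest, the toggle still lying on the rack (contact force between the fingers and tongs above 0.5 N and contact force between tongs and rest below 0.05 N and height (world z) of grip_a above 0.04 m and distance of toggle from where it was at the start of the episode below 0.01 m), for 0.1 s.
2. the toggle is gripped by the tongs and lifted clear of the rack (contact force between tongs and toggle above 0.5 N and contact force between toggle and rack below 0.05 N and height (world z) of toggle_center above 0.065 m), for 0.2 s.
At the end, for the whole second after the job is handed in: The fingers grip the tongs and the tongs alone hold the toggle, at rest, its centre within 35 mm sideways of the nose's middle and 25 to 90 mm above its face, nothing of it or of the tongs touching the board, and every other loose thing within 20 mm of where it began (contact force between the fingers and tongs above 1 N and contact force between tongs and toggle above 1 N and horizontal distance between toggle_center and nose below 0.035 m and z of toggle_center in the frame of nose between 0.025 and 0.09 m and contact force between each of toggle, tongs and board below 0.05 N and contact force between the fingers and toggle below 0.05 N and linear speed of toggle below 0.02 m/s and distance of each of button, buckle, flask_tall, flask_short, brush, dish, spatula from where it was at the start of the episode below 0.02 m); the arm keeps its last pose, push and grip.
It fails at once if the gripper or arm touches the toggle (contact force between any of the fingers, the arm and toggle above 0.3 N).
It fails at once if the toggle or the tongs touch the board (contact force between any of toggle, tongs and board above 0.5 N).
It fails at once if another thing is displaced or tipped (distance of any of button, buckle, flask_tall, flask_short, brush, dish, spatula from where it was at the start of the episode above 0.02 m or angle between any of flask_tall, flask_short's own z axis and vertical above 0.3 rad).
It also fails if it takes over 45 s, if anything falls off the work surface, if the arm or the gripper's body presses on something with over 40 N, if the wrist force passes 120 N, or if a joint passes its speed limit or range.

## Robot

A 6-joint arm with a two-finger parallel gripper is mounted at the origin on the work surface. World frame = base frame: x ahead of the robot, y to its left, z up, the work surface at z = 0. Lengths are in m, angles in rad, forces in N, time in s.
With the tool pointing down it reaches from about 0.35 to 0.975 m from the base axis. Payload 4.9 kg.
Tool frame: the origin (TCP) lies at the very end of the fingers, on their centre line; the grasp point (between the pads) lies 19 mm behind it; z points along the fingers, y is the line along which they close (so a half turn about z gives the same grasp; the last joint's range is limited). The gripper opens to 85 mm and grips with 20 to 120 N. Pads are 22 mm wide; open, the fingers measure 114 mm over their backs; the gripper's body (76 mm by 85 mm) begins 54 mm behind the grasp point. The pads swing forward as they close: fully open they stand 13 mm farther back than shut.
Start: joints at [1.116, 0.053, 1.613, -0, 1.476, -0.119], TCP at [0.206, 0.59, 0.231] pointing down, gripper open.
Joint ranges: [-3.01, 3.01], [-1.01, 2.22], [0.06, 2.58], [-1.02, 4.17], [0.09, 2.62], [-3.14, 3.14]. Speed limits (rad/s): [2.57, 2.57, 3.14, 3.14, 3.14, 3.14].

## Interface

Orientations are given as a unit quaternion [w, x, y, z].
In Python, from plant import state, optics, ticket, nets gives the robot as it stands. The module is installed in compiled form; this text tells all that it offers.
- The arm moves only by the shell command python3 -m inch 'ROWS' [OPENING]. ROWS is JSON, a list of rows, each an object of numbers: "dx", "dy", "dz": the shift along the tool's x, y, z as a fraction of full scale; "rx", "ry", "rz": the turn, a rotation vector about the tool's x, y, z as a fraction of full scale. In form: [{"dx": .., "dy": .., "dz": .., "rx": .., "ry": .., "rz": ..}, ...]. A call has 1 to 5 rows; each row is the pose to reach, as a shift and turn from the pose commanded when the call began, along the tool's axes at that moment; what a row does not reach only later rows make up. Full scale, the value 1, is 0.8 m for a shift and 1.5 rad for a turn. A row lasts 1/10 s, in which the tool goes at most 50 mm and 8.59 degrees, less where a joint would pass 70% of its speed; a pose out of reach is approached as far as the arm can. A call with a number of a shift or a turn outside -1 to 1 is refused whole. A call with a gripper value outside its range is refused whole. OPENING is the opening, from -1 (shut) to 1 (fully open), set as the call begins (- or left out, the last holds). The fingers move at their own pace and stop on an object; the grip force is fixed at half the most. Time passes only in rows, so rows that repeat a pose let the fingers close. It gives the time, the measured TCP pose, the force, the opening and the grip force at its end, in the units of the state.
- state(): the state, without advancing time (a new reading comes with each control period).
- optics.grab_frame(name): name is "scene" or "top"; returns the picture (400x640x3 uint8, red, green, blue); there is no depth.
- optics.camera_info(name): a dict with "fx", "fy", "cx", "cy" (pixels), "R" (3x3) and "t" (3): a world point X has camera coordinates R X + t. Camera axes: x right, y down, z forward; pixel columns grow to the right and rows downward; lengths in m; the calibration is good to about 2 mm. A picture is of the moment at which its call begins. camera_info takes no time and is no camera call.
- ticket.job_done(): hands the job in; it is judged then, once.
Trained networks look in the newest picture that a camera, given by its name, has taken for a name from the list of things; names that differ only in an ending like _2 or _b are one class to them, and where a whole thing is asked for, a point or a joint stands for the part that bears it (a point fixed in the world has none). Each returns a list of dicts, best first, with "confidence" (0 to 1); they miss things now and then, are a little off and sometimes report something else, mostly with a low value. They report only what shows in the picture. A call takes as long as a camera call.
- nets.boxes_of(camera, name): "bbox" ([centre column, centre row, width, height] in pixels, round what is visible of it).
- nets.outline_of(camera, name): "pixels" (400x640 bool, what is visible of it) and "bbox" ([centre column, centre row, width, height] in pixels, round what is visible of it).
The state is a dict: "time": time; "joint_pos": joint angles; "joint_vel": joint speeds; "joint_efforts": joint torques, N m; "tool_pos": TCP position; "tool_rot": TCP orientation; "contact_force": force on the tool from outside, world axes, zero at the start; "ft_torque": the same for the moment, N m; "gripper_width": opening from 0.0 (shut) to 1.0 (fully open); "grasp_force": force on a finger pad.
Only numpy, scipy, OpenCV 4.12 (cv2) and the standard library are available. Lean on these libraries where they do the work, as an engineer would, in place of code of your own. Each camera call takes 0.05 s, during which the arm holds its last target. There are 200 camera calls.

## Working session

There is one attempt and no reset: what is moved stays moved. The work goes in short steps, Python scripts to look and compute and a shell command to move; the robot and the scene stay as the last step left them, time stands still between calls to the robot, and variables do not carry over. Pictures are saved under pics/ and viewed, at most 12 in all, crops included, and the job is handed in when it is done.

```bash
mkdir -p pics
cat > h.py <<'E'
import numpy as np, cv2
from plant import state, optics, ticket, nets
def ray(cam,u,v,z):
    c=optics.camera_info(cam);R=np.array(c["R"]);t=np.array(c["t"])
    d=R.T@np.array([(u-c["cx"])/c["fx"],(v-c["cy"])/c["fy"],1]);o=-R.T@t
    return o+d*(z-o[2])/d[2]
def proj(cam,X):
    c=optics.camera_info(cam);p=np.array(c["R"])@np.array(X)+np.array(c["t"])
    return c["fx"]*p[0]/p[2]+c["cx"],c["fy"]*p[1]/p[2]+c["cy"]
def save(cam,f):
    im=optics.grab_frame(cam);cv2.imwrite("pics/"+f,im[:,:,::-1]);return im
E
python3 - <<'E'
from h import *
a=save("scene","s1.png");b=save("top","t1.png")
for c in("scene","top"):
    i=optics.camera_info(c);print(c,i["fx"],-np.array(i["R"]).T@np.array(i["t"]))
Z={"tongs":.031,"rest":.003,"rack":.04,"toggle":.05,"board":.095,"button":.045,"buckle":.045,"grip_a":.031,"tip_a":.031,"nose":.095,"flask_tall":.1,"brush":.02,"dish":.02,"spatula":.004}
for n,z in Z.items():
    try:
        for d in nets.outline_of("top",n)[:2]:
            m=d["pixels"].astype(np.uint8);r=cv2.minAreaRect(cv2.findNonZero(m))
            print(n,round(d["confidence"],2),np.round(d["bbox"]),np.round(r[0]),np.round(r[1]),round(r[2]),ray("top",*r[0],z).round(3))
    except Exception as e: print(n,e)
print(state())
E
```

```text
scene 443.89565822994126 [1.19327249 0.29298619 0.66298856]
top 466.39963724601114 [0.41319063 0.05141794 1.15024032]
tongs 0.64 [335. 236.  24.  90.] [334. 235.] [85. 24.] 86 [ 0.478 -0.007  0.031]
rest 0.55 [334. 234.  54.  69.] [334. 234.] [66. 43.] 80 [ 0.482 -0.009  0.003]
rest 0.43 [526. 172. 229.  84.] [523. 173.] [ 80. 229.] 86 [ 0.64  -0.484  0.003]
rack 0.95 [205. 187.  88.  40.] [206. 187.] [88. 37.] 7 [0.589 0.3   0.04 ]
toggle 0.76 [174. 180.  15.  18.] [174. 180.] [21. 10.] 77 [0.604 0.375 0.05 ]
board 0.57 [525. 173. 230.  86.] [523. 173.] [ 80. 229.] 85 [ 0.622 -0.441  0.095]
button 0.42 [232. 191.  10.  12.] [232. 189.] [12. 13.] 90 [0.585 0.237 0.045]
button 0.39 [332. 241.  29. 102.] [333. 240.] [96. 26.] 84 [ 0.466 -0.005  0.045]
buckle 0.72 [204. 190.  18.  25.] [203. 188.] [16. 18.] 22 [0.585 0.307 0.045]
grip_a 0.77 [333. 240.  32.  79.] [333. 238.] [80. 26.] 83 [ 0.47  -0.006  0.031]
grip_a 0.68 [526. 172. 228.  87.] [524. 173.] [ 80. 229.] 85 [ 0.635 -0.472  0.031]
tip_a 0.94 [332. 238.  34.  96.] [337. 241.] [94. 28.] 79 [ 0.464 -0.014  0.031]
tip_a 0.61 [34
[... 560 characters left out ...]
'joint_pos': array([ 1.11595723e+00,  5.26507664e-02,  1.61289611e+00,  8.93563792e-06,
        1.47603803e+00, -1.18991487e-01]), 'joint_vel': array([-0.00041618, -0.00061827, -0.00106085,  0.00142505, -0.00032832,
       -0.00220511]), 'joint_efforts': array([ 1.48960471e-04, -3.93622041e+01, -3.70448864e+01, -2.61618140e-05,
        1.93985466e-04,  3.25227504e-06]), 'tool_pos': array([0.20596122, 0.59006031, 0.23133645]), 'tool_rot': array([-3.16908757e-06,  1.67136139e-01,  9.85933827e-01,  4.97619213e-06]), 'contact_force': array([ 0.79273356, -0.53364291,  0.68542417]), 'ft_torque': array([-0.02686436, -0.02768368, -0.01947006]), 'grasp_force': 0.0, 'gripper_width': 1.000781550917926}
```

Run:
```python
import cv2,numpy as np
t=cv2.imread("pics/t1.png")
a=cv2.resize(t[170:300,270:400],(600,600),interpolation=cv2.INTER_CUBIC)
cv2.imwrite("pics/c1.png",a)
b=cv2.resize(t[120:230,140:300],(800,550),interpolation=cv2.INTER_CUBIC);cv2.imwrite("pics/c2.png",b)
```

```text
(no output)
```

View pics/t1.png

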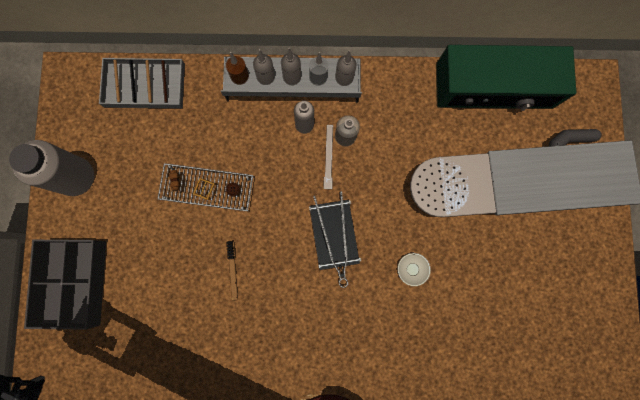

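View pics/s1.png

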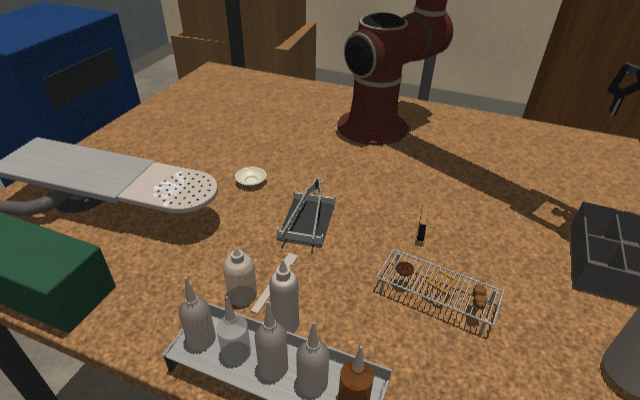

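View pics/c1.png

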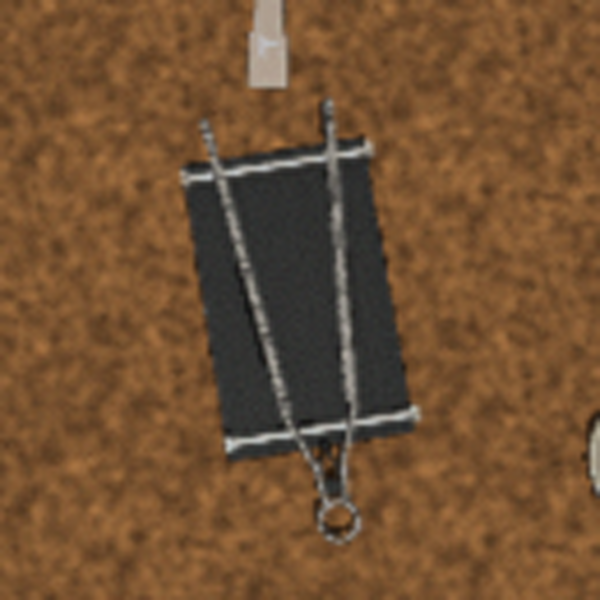

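View pics/c2.png

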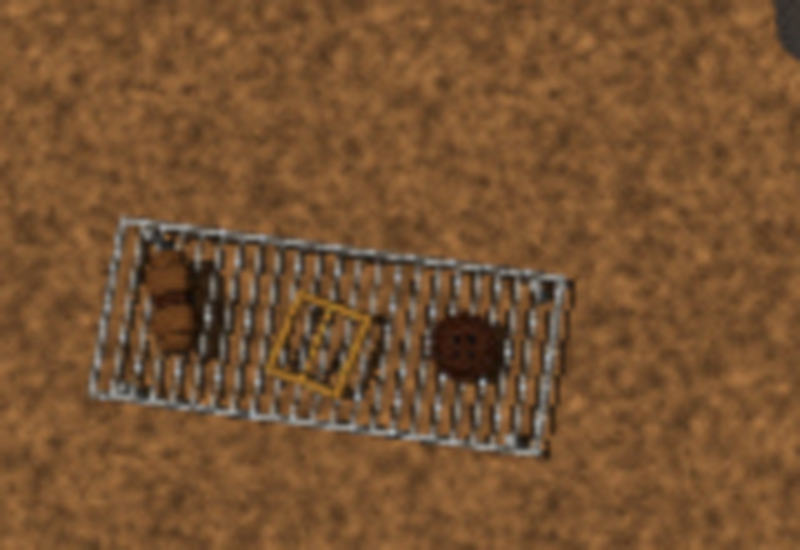

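The top view shows the toggle at about (174,180), the buckle at (204,189) and the button at (232,189). The tongs' hinge ring is at (344,283) and the tips are at (314,197) and (341,192). The rest is centred at about (335,236) and the nose at about (441,187). Next I turn these into poses and check them in the scene view.

Run:
```python
from h import *
s=600/130
T=lambda u,v,z: ray("top",270+u/s,170+v/s,z)
tip1=T(205,125,.036);tip2=T(328,103,.036);ring=T(340,521,.036)
print("tips",tip1.round(4),tip2.round(4),"ring",ring.round(4),np.linalg.norm((tip1+tip2)/2-ring))
br=(T(230,445,.026)+T(415,413,.026))/2;fr=(T(187,177,.026)+T(370,148,.026))/2
d=fr-br;print("rest",(br+d*65/140).round(4),np.linalg.norm(d),"yaw",np.arctan2(d[1],d[0]))
m=(tip1+tip2)/2-ring;print("tongs yaw",np.arctan2(m[1],m[0]))
U=lambda u,v,z: ray("top",140+u/5,120+v/5,z)
a,b=U(168,272,.055),U(175,335,.055);print("toggle",((a+b)/2).round(4),np.arctan2(*(a-b)[1::-1]))
c=[U(*p,.04) for p in((122,220),(570,280),(545,455),(93,397))];print("rack",np.round(c,4)[:,:2].tolist())
print("nose circ",ray("top",440,187,.095).round(4),[ray("top",*p,.095).round(4)[:2] for p in((411,187),(470,187),(440,158),(440,216))])
im=optics.grab_frame("scene")
big=cv2.resize(im,None,fx=5,fy=5,interpolation=cv2.INTER_CUBIC)[:,:,::-1].copy()
g=br+d*65/140;d/=np.linalg.norm(d)
n=np.array([-d[1],d[0],0])
for P in [tip1,tip2,ring,(a+b)/2,c[0],c[1],c[2],c[3],np.r_[g[:2],.03],np.r_[(g+.0265*n)[:2],.04],np.r_[(g-.0265*n)[:2],.04]]:
    u,v=proj("scene",P);cv2.circle(big,(int(5*u+2),int(5*v+2)),4,(255,0,255),-1)
A=big[860:1260,1360:1760];B=big[1240:1660,1860:2540]
cv2.imwrite("pics/d1.png",cv2.resize(A,(600,600)));cv2.imwrite("pics/d2.png",B)
for n_ in("toggle","tongs"):
    for q in nets.outline_of("scene",n_)[:1]:
        r=cv2.minAreaRect(cv2.findNonZero(q["pixels"].astype(np.uint8)));print(n_,q["confidence"],r, ray("scene",*r[0],.05))
```

```text
tips [0.5686 0.0401 0.036 ] [ 0.5809 -0.0242  0.036 ] ring [ 0.3655 -0.0307  0.036 ] 0.2128064303647467
rest [ 0.4762 -0.0115  0.026 ] 0.14061202006612794 yaw 0.1678559412956516
tongs yaw 0.18285624276907964
toggle [0.6014 0.3738 0.055 ] 0.15915286883708665
rack [[0.6447, 0.4042], [0.6178, 0.1866], [0.5326, 0.1962], [0.5581, 0.4134]]
nose circ [ 0.587  -0.2474  0.095 ] [array([ 0.5862, -0.1807]), array([ 0.5878, -0.3165]), array([ 0.655 , -0.2493]), array([ 0.5201, -0.2456])]
toggle 0.56 ((479.00494384765625, 297.04949951171875), (22.587343215942383, 13.532506942749023), 84.2894058227539) [0.60874242 0.37575129 0.05      ]
tongs 0.65 ((309.7174072265625, 213.43988037109375), (31.900808334350586, 69.07975769042969), 29.538782119750977) [0.51517634 0.01122369 0.05      ]
```

View pics/d1.png

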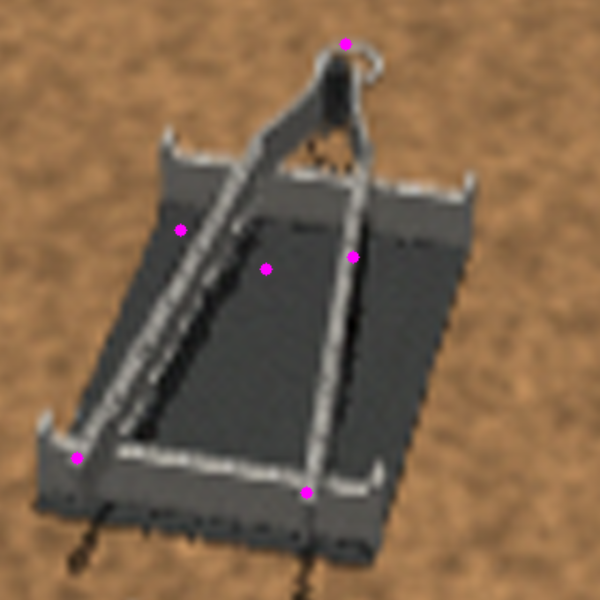

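View pics/d2.png

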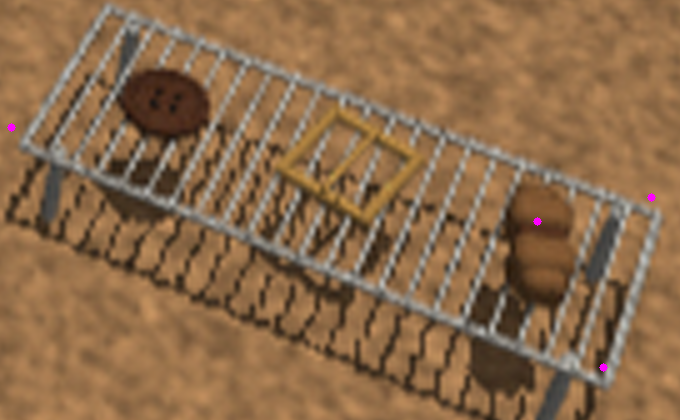

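The network and my points agree, but the two cameras disagree by about 3 px in the scene row. The rack corner shows at (660,212) against a projected (651,197), so top x may be about 4–8 mm short. I'll hover over the tongs and use the known fingertip position to settle it.

```bash
cat >> h.py <<'E'
from scipy.spatial.transform import Rotation as Ro
def go(x,y,z,yaw):
    "fractions for a TCP target, tool down, tongs' yaw"
    s=state();q=s["tool_rot"];R=Ro.from_quat([q[1],q[2],q[3],q[0]]);M=R.as_matrix()
    d=M.T@(np.array([x,y,z])-s["tool_pos"])
    best=None
    for k in(0,1,-1):
        a=yaw+np.pi/2+k*np.pi; yy=np.array([np.cos(a),np.sin(a),0]);zz=np.array([0,0,-1.]);xx=np.cross(yy,zz)
        r=(R.inv()*Ro.from_matrix(np.c_[xx,yy,zz])).as_rotvec()
        if best is None or abs(r[2])<abs(best[2]): best=r
    print("t",round(s["time"],2),"pos",s["tool_pos"].round(4),"dist",np.linalg.norm(d).round(4),"d",(d/.8).round(4),"r",(best/1.5).round(4),"rz deg",np.degrees(best[2]).round(1),"w",round(s["gripper_width"],3),"gf",round(s["grasp_force"],2),"q6",s["joint_pos"][5].round(2))
E
python3 -m inch '[{"dx":-0.213,"dy":-0.224,"rz":-0.339},{"dx":-0.213,"dy":-0.224,"rz":-0.339},{"dx":-0.213,"dy":-0.224,"rz":-0.339},{"dx":-0.213,"dy":-0.224,"rz":-0.339},{"dx":-0.213,"dy":-0.224,"rz":-0.339}]' 0.6
python3 -c "
from h import *
go(.477,-.011,.12,.172)"
```

```text
t 0.95 pos [0.206  0.5901 0.2313] dist 0.6687 d [-0.5674 -0.5977  0.1392] r [-0.      0.     -0.3385] rz deg -29.1 w 1.004 gf 0.0 q6 -0.12validation failed for argument at $[0]...
```

```bash
python3 -m inch '[{"dx":-0.213,"dy":-0.224,"dz":0,"rx":0,"ry":0,"rz":-0.339},{"dx":-0.213,"dy":-0.224,"dz":0,"rx":0,"ry":0,"rz":-0.339},{"dx":-0.213,"dy":-0.224,"dz":0,"rx":0,"ry":0,"rz":-0.339},{"dx":-0.213,"dy":-0.224,"dz":0,"rx":0,"ry":0,"rz":-0.339},{"dx":-0.213,"dy":-0.224,"dz":0,"rx":0,"ry":0,"rz":-0.339}]' 0.6
python3 -c "
from h import *
go(.477,-.011,.12,.172)"
```

```text
time: 1.45
tool_pos: [0.308, 0.3634, 0.2314]
tool_rot: [0.0, -0.087, 0.996, 0.0]
contact_force: [0.7, 0.6, 0.3]
gripper_width: 0.803
grasp_force: 0.0
t 1.45 pos [0.308  0.3634 0.2314] dist 0.4256 d [-0.1266 -0.4976  0.1393] r [0.0001 0.0005 0.0018] rz deg 0.2 w 0.803 gf 0.0 q6 -1.03
```

```bash
python3 -m inch '[{"dx":-0.074,"dy":-0.29,"dz":0.05,"rx":0,"ry":0,"rz":0},{"dx":-0.074,"dy":-0.29,"dz":0.05,"rx":0,"ry":0,"rz":0},{"dx":-0.074,"dy":-0.29,"dz":0.05,"rx":0,"ry":0,"rz":0},{"dx":-0.074,"dy":-0.29,"dz":0.05,"rx":0,"ry":0,"rz":0},{"dx":-0.074,"dy":-0.29,"dz":0.05,"rx":0,"ry":0,"rz":0}]' 0.6
python3 -m inch '[{"dx":-0.0526,"dy":-0.2076,"dz":0.0893,"rx":0,"ry":0,"rz":0.0018},{"dx":-0.0526,"dy":-0.2076,"dz":0.0893,"rx":0,"ry":0,"rz":0.0018},{"dx":-0.0526,"dy":-0.2076,"dz":0.0893,"rx":0,"ry":0,"rz":0.0018},{"dx":-0.0526,"dy":-0.2076,"dz":0.0893,"rx":0,"ry":0,"rz":0.0018},{"dx":-0.0526,"dy":-0.2076,"dz":0.0893,"rx":0,"ry":0,"rz":0.0018}]' 0.6
python3 - <<'E'
from h import *
go(.477,-.011,.05,.172)
s=state();P=s["tool_pos"];q=s["tool_rot"];M=Ro.from_quat([q[1],q[2],q[3],q[0]]).as_matrix()
out=[]
for cam in("scene","top"):
    im=cv2.resize(optics.grab_frame(cam),None,fx=5,fy=5,interpolation=cv2.INTER_CUBIC)[:,:,::-1].copy()
    for k in(-.034,0,.034):
        u,v=proj(cam,P+M[:,1]*k+M[:,2]*0);cv2.circle(im,(int(5*u+2),int(5*v+2)),3,(255,0,255),-1)
        u0,v0=u,v
    u,v=proj(cam,P);c=im[int(5*v)-300:int(5*v)+300,int(5*u)-200:int(5*u)+200];out.append(c)
cv2.imwrite("pics/e1.png",np.hstack(out))
E
```

```text
time: 1.95
tool_pos: [0.4064, 0.1445, 0.1913]
tool_rot: [0.001, -0.086, 0.996, -0.0]
contact_force: [0.3, 0.7, 0.0]
gripper_width: 0.8
grasp_force: 0.0
time: 2.45
tool_pos: [0.4755, -0.0127, 0.1178]
tool_rot: [-0.002, -0.082, 0.997, 0.0]
contact_force: [-0.6, 0.6, -0.3]
gripper_width: 0.798
grasp_force: 0.0
t 2.45 pos [ 0.4755 -0.0127  0.1178] dist 0.0679 d [-0.0025  0.0018  0.0848] r [ 0.0002 -0.0023 -0.0046] rz deg -0.4 w 0.798 gf 0.0 q6 -1.92
```

View pics/e1.png

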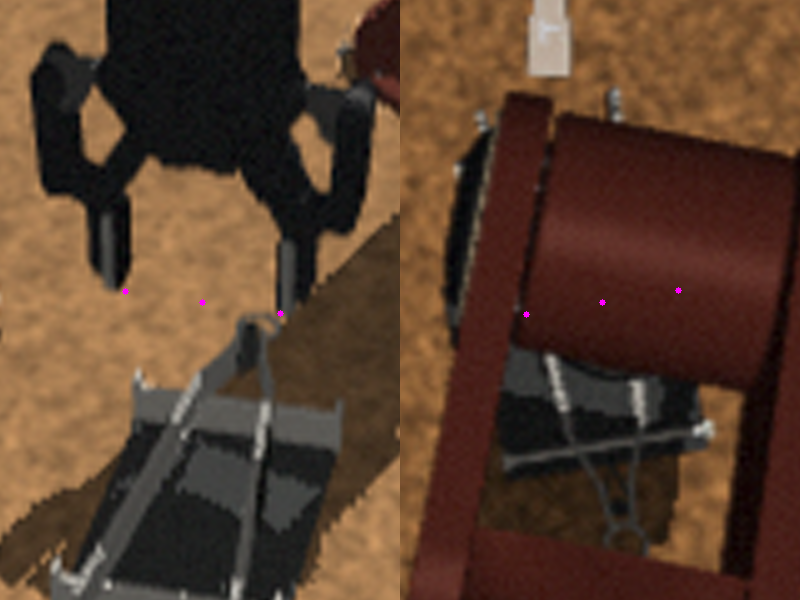

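The scene view shows the fingertips at (113,288) and (290,313), which match the projected TCP. So I trust the scene camera and shift the tongs by about +5 mm in x and +2 mm in y. Now I open fully and descend.

```bash
python3 -c "
from h import *
go(.481,-.010,.009,.172)"
python3 -m inch '[{"dx":-0.0068,"dy":0.0032,"dz":0.04,"rx":0,"ry":-0.0023,"rz":-0.0046},{"dx":-0.0068,"dy":0.0032,"dz":0.09,"rx":0,"ry":-0.0023,"rz":-0.0046},{"dx":-0.0068,"dy":0.0032,"dz":0.1355,"rx":0,"ry":-0.0023,"rz":-0.0046},{"dx":-0.0068,"dy":0.0032,"dz":0.1355,"rx":0,"ry":-0.0023,"rz":-0.0046},{"dx":-0.0068,"dy":0.0032,"dz":0.1355,"rx":0,"ry":-0.0023,"rz":-0.0046}]' 1
python3 -c "
from h import *
go(.481,-.010,.009,.172)"
```

```text
t 2.55 pos [ 0.4756 -0.0101  0.1196] dist 0.1107 d [-0.0068 -0.0011  0.1382] r [ 0.0005 -0.0007 -0.0025] rz deg -0.2 w 0.8 gf 0.0 q6 -1.92
time: 3.05
tool_pos: [0.4808, -0.0053, 0.0122]
tool_rot: [0.002, -0.089, 0.996, 0.0]
contact_force: [0.8, 0.7, 0.0]
gripper_width: 0.998
grasp_force: 0.0
t 3.05 pos [ 0.4808 -0.0053  0.0122] dist 0.0057 d [ 0.0007 -0.0058  0.004 ] r [0.0001 0.0023 0.0043] rz deg 0.4 w 0.998 gf 0.0 q6 -1.92
```

```bash
python3 -m inch '[{"dx":0,"dy":-0.004,"dz":0.003,"rx":0,"ry":0,"rz":0},{"dx":0,"dy":-0.004,"dz":0.003,"rx":0,"ry":0,"rz":0},{"dx":0,"dy":-0.004,"dz":0.003,"rx":0,"ry":0,"rz":0},{"dx":0,"dy":-0.004,"dz":0.003,"rx":0,"ry":0,"rz":0},{"dx":0,"dy":-0.004,"dz":0.003,"rx":0,"ry":0,"rz":0}]' 0.0
python3 -m inch '[{"dx":0,"dy":0,"dz":0,"rx":0,"ry":0,"rz":0},{"dx":0,"dy":0,"dz":0,"rx":0,"ry":0,"rz":0},{"dx":0,"dy":0,"dz":0,"rx":0,"ry":0,"rz":0}]'
python3 - <<'E'
from h import *
go(.481,-.010,.009,.172)
im=cv2.resize(optics.grab_frame("scene"),None,fx=5,fy=5,interpolation=cv2.INTER_CUBIC)[:,:,::-1]
cv2.imwrite("pics/f1.png",im[700:1300,1200:1900])
E
```

```text
time: 3.55
tool_pos: [0.4837, -0.0099, 0.0114]
tool_rot: [0.004, -0.088, 0.996, -0.001]
contact_force: [2.1, -1.3, 4.4]
gripper_width: 0.496
grasp_force: 3.1
time: 3.85
tool_pos: [0.4825, -0.0099, 0.01]
tool_rot: [0.003, -0.088, 0.996, -0.0]
contact_force: [2.9, -2.3, 5.4]
gripper_width: 0.504
grasp_force: 4.1
t 3.85 pos [ 0.4825 -0.0099  0.01  ] dist 0.0018 d [0.0019 0.0002 0.0012] r [-0.0009  0.0039  0.0033] rz deg 0.3 w 0.504 gf 4.09 q6 -1.92
```

View pics/f1.png

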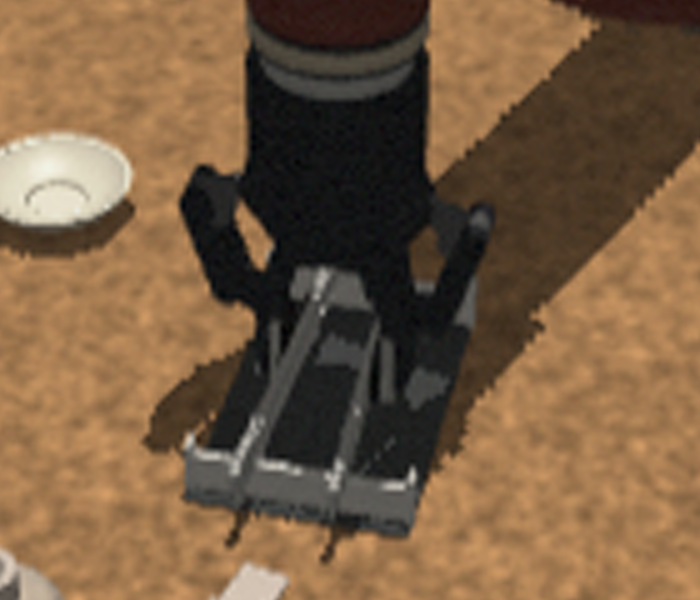

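The fingers hold the grips at about 43 mm with 4 N, and the tips are part closed. Lifting now.

```bash
python3 -m inch '[{"dx":0,"dy":0,"dz":-0.01,"rx":0,"ry":0,"rz":0},{"dx":0,"dy":0,"dz":-0.03,"rx":0,"ry":0,"rz":0},{"dx":0,"dy":0,"dz":-0.06,"rx":0,"ry":0,"rz":0},{"dx":0,"dy":0,"dz":-0.1,"rx":0,"ry":0,"rz":0},{"dx":0,"dy":0,"dz":-0.13,"rx":0,"ry":0,"rz":0}]'
python3 -m inch '[{"dx":0,"dy":0,"dz":-0.03,"rx":0,"ry":0,"rz":0},{"dx":0,"dy":0,"dz":-0.03,"rx":0,"ry":0,"rz":0},{"dx":0,"dy":0,"dz":-0.03,"rx":0,"ry":0,"rz":0}]'
python3 - <<'E'
from h import *
go(.481,-.010,.14,.172)
ims=[]
for cam in("scene","top"):
    im=cv2.resize(optics.grab_frame(cam),None,fx=5,fy=5,interpolation=cv2.INTER_CUBIC)[:,:,::-1]
    u,v=[int(5*c) for c in proj(cam,state()["tool_pos"])]
    ims.append(im[v-300:v+300,u-200:u+200])
cv2.imwrite("pics/g1.png",np.hstack(ims))
# toggle, scene+top, measured again
for c in("scene","top"):
    for q in nets.outline_of(c,"toggle")[:1]:
        r=cv2.minAreaRect(cv2.findNonZero(q["pixels"].astype(np.uint8)));m=np.argwhere(q["pixels"]).mean(0)[::-1];print(c,round(q["confidence"],2),m,ray(c,*m,.05).round(4),r[2])
# toggle ends seen in scene crop d2 (tops of lobes)
for u,v in((540,215),(543,270)):
    print(ray("scene",(1860+u-2)/5,(1240+v-2)/5,.052).round(4))
E
```

```text
time: 4.4
tool_pos: [0.4792, -0.0089, 0.1131]
tool_rot: [-0.0, -0.088, 0.996, 0.001]
contact_force: [0.7, -0.3, -1.1]
gripper_width: 0.497
grasp_force: 4.4
time: 4.7
tool_pos: [0.4797, -0.0092, 0.1357]
tool_rot: [0.001, -0.088, 0.996, 0.001]
contact_force: [-0.2, 0.3, -0.8]
gripper_width: 0.497
grasp_force: 4.4
t 4.7 pos [ 0.4797 -0.0092  0.1357] dist 0.0045 d [-0.0014 -0.0013 -0.0053] r [0.0007 0.0008 0.0033] rz deg 0.3 w 0.497 gf 4.38 q6 -1.92
scene 0.71 [479.16140351 297.48421053] [0.6096 0.3761 0.05  ] 90.0
top 0.5 [173.94968553 178.9245283 ] [0.6066 0.3763 0.05  ] 90.0
[0.595  0.3747 0.052 ]
[0.6203 0.3786 0.052 ]
```

View pics/g1.png

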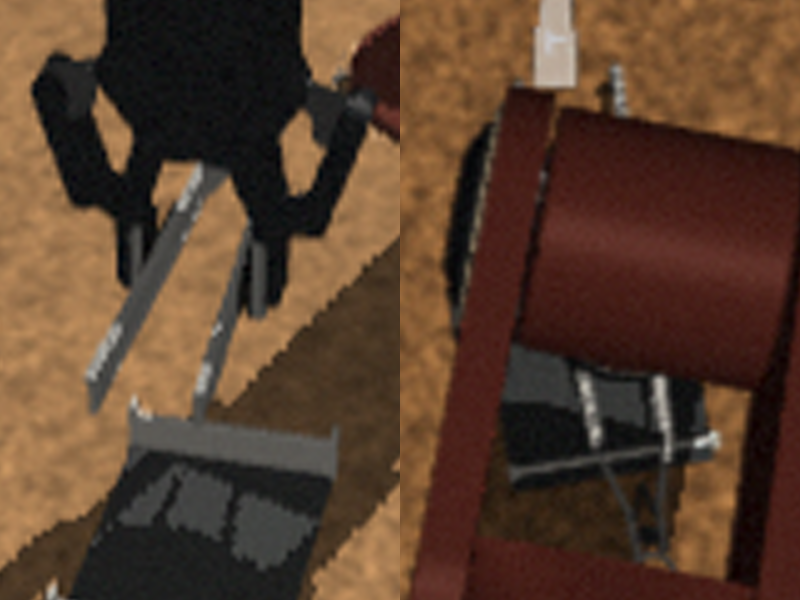

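The tongs are off the rest. In the scene half, the tip ends are at about (93,393) and (198,405). I work out the tip offset relative to the TCP.

Run:
```python
from h import *
P=state()["tool_pos"];u0,v0=[int(5*c) for c in proj("scene",P)]
q=state()["tool_rot"];M=Ro.from_quat([q[1],q[2],q[3],q[0]]).as_matrix()
print("tool x,y",M[:2,0].round(3),M[:2,1].round(3))
for z in(.150,.157,.162):
    t=[ray("scene",(u0-200+a)/5,(v0-300+b)/5,z) for a,b in((93,393),(198,405))]
    m=(t[0]+t[1])/2; print(z,m.round(4),"ahead/side",(-M[:,0]@(m-P)).round(4),(M[:,1]@(m-P)).round(4),"gap",np.linalg.norm(t[0]-t[1]).round(4))
y=.155;c=np.array([.608,.376])
for a in(.093,): g=c-a*np.array([np.cos(y),np.sin(y)]);print(g);go(g[0],g[1],.2,y)
c=np.array([(1e3)])
im=optics.grab_frame("scene")
for d in nets.boxes_of("scene","nose")[:1]: print(d)
# nose extents in scene from white mask
hsv=cv2.cvtColor(im,cv2.COLOR_RGB2HSV); 
for X in([.587,-.247,.095],[.592,-.245,.095]): print(proj("scene",X))
```

```text
tool x,y [-0.984 -0.176] [-0.176  0.984]
0.15 [0.5704 0.0065 0.15  ] ahead/side 0.0923 -0.0005 gap 0.0412
0.157 [0.5789 0.0104 0.157 ] ahead/side 0.1014 0.0018 gap 0.0407
0.162 [0.5849 0.0132 0.162 ] ahead/side 0.1078 0.0035 gap 0.0403
[0.51611493 0.36164265]
t 4.9 pos [ 0.4794 -0.0092  0.1348] dist 0.3783 d [-0.1267  0.4484 -0.0809] r [ 0.001  -0.0004  0.0146] rz deg 1.3 w 0.504 gf 4.38 q6 -1.92
{'bbox': [109.8, 177.5, 219.6, 77.4], 'confidence': 0.9}
(np.float64(185.8064499040862), np.float64(186.34636675193036))
(np.float64(185.21735130215234), np.float64(187.8454478612586))
```

```bash
python3 -m inch '[{"dx":-0.01,"dy":0.03,"dz":-0.01,"rx":0,"ry":0,"rz":0},{"dx":-0.022,"dy":0.075,"dz":-0.01,"rx":0,"ry":0,"rz":0},{"dx":-0.037,"dy":0.13,"dz":-0.01,"rx":0,"ry":0,"rz":0},{"dx":-0.052,"dy":0.18,"dz":-0.01,"rx":0,"ry":0,"rz":0},{"dx":-0.066,"dy":0.23,"dz":-0.01,"rx":0,"ry":0,"rz":0}]'
python3 -m inch '[{"dx":-0.015,"dy":0.055,"dz":0,"rx":0,"ry":0,"rz":0.01},{"dx":-0.03,"dy":0.11,"dz":0,"rx":0,"ry":0,"rz":0.0146},{"dx":-0.045,"dy":0.16,"dz":0,"rx":0,"ry":0,"rz":0.0146},{"dx":-0.055,"dy":0.195,"dz":0,"rx":0,"ry":0,"rz":0.0146},{"dx":-0.062,"dy":0.217,"dz":0,"rx":0,"ry":0,"rz":0.0146}]'
python3 -m inch '[{"dx":0,"dy":0,"dz":0.01,"rx":0,"ry":0,"rz":0},{"dx":0,"dy":0,"dz":0.03,"rx":0,"ry":0,"rz":0},{"dx":0,"dy":0,"dz":0.04,"rx":0,"ry":0,"rz":0},{"dx":0,"dy":0,"dz":0.04,"rx":0,"ry":0,"rz":0}]'
python3 - <<'E'
from h import *
go(.5171,.3608,.032,.155)
P=state()["tool_pos"]
ims=[]
for cam in("scene","top"):
    im=cv2.resize(optics.grab_frame(cam),None,fx=5,fy=5,interpolation=cv2.INTER_CUBIC)[:,:,::-1]
    u,v=[int(5*c) for c in proj(cam,[.6,.375,.08])];print(cam,u,v)
    ims.append(im[max(v-300,0):v+300,u-200:u+200])
cv2.imwrite("pics/h1.png",np.hstack(ims))
E
```

```text
time: 5.5
tool_pos: [0.5002, 0.1826, 0.1447]
tool_rot: [0.001, -0.088, 0.996, 0.0]
contact_force: [-0.0, 0.1, -0.7]
gripper_width: 0.504
grasp_force: 4.4
time: 6.0
tool_pos: [0.5182, 0.3628, 0.1444]
tool_rot: [0.001, -0.078, 0.997, 0.0]
contact_force: [0.3, -1.9, -2.1]
gripper_width: 0.501
grasp_force: 4.4
time: 6.4
tool_pos: [0.5171, 0.3586, 0.1099]
tool_rot: [-0.001, -0.077, 0.997, -0.001]
contact_force: [0.3, 0.3, -1.2]
gripper_width: 0.5
grasp_force: 4.4
t 6.4 pos [0.5171 0.3586 0.1099] dist 0.078 d [-0.0006  0.0029  0.0974] r [-0.0014 -0.0014 -0.0008] rz deg -0.1 w 0.5 gf 4.38 q6 -1.24
scene 2417 1410
top 853 897
```

View pics/h1.png

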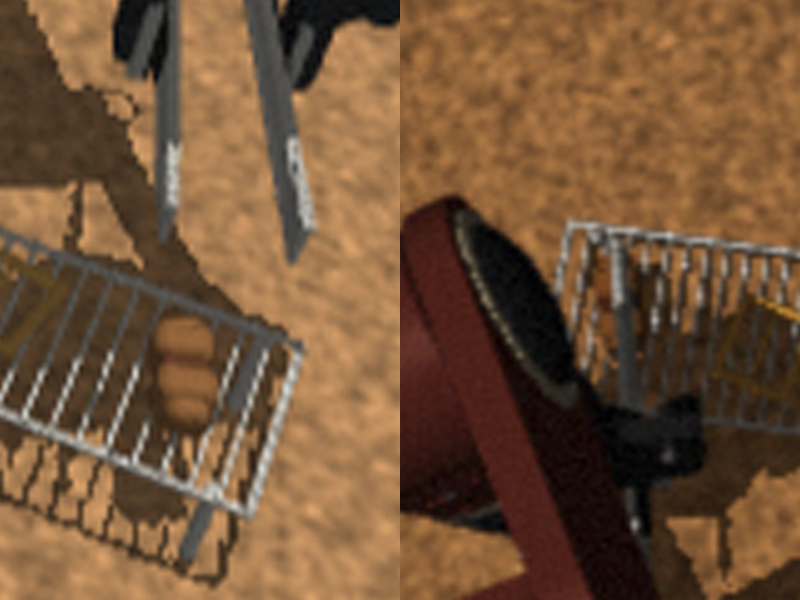

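The left tip end is at (167,225), the right at (300,247), and the toggle centre at about (187,370). I'll predict where the tips land after lowering.

Run:
```python
from h import *
P=state()["tool_pos"];go(.5171,.3608,.032,.155)
q=state()["tool_rot"];M=Ro.from_quat([q[1],q[2],q[3],q[0]]).as_matrix()
for z in(.126,.131,.136):
    t=[ray("scene",(2217+a-2)/5,(1110+b-2)/5,z) for a,b in((167,225),(299,247))]
    m=(t[0]+t[1])/2;print(z,m.round(4),"ahead/side",(-M[:,0]@(m-P)).round(4),(M[:,1]@(m-P)).round(4),"gap",np.linalg.norm(t[0]-t[1]).round(4))
for z in(.05,.055): print("toggle",ray("scene",(2217+187-2)/5,(1110+371-2)/5,z).round(4))
```

```text
t 6.5 pos [0.5186 0.3596 0.1126] dist 0.0807 d [0.0018 0.0019 0.1008] r [-0.0003  0.0014 -0.0007] rz deg -0.1 w 0.502 gf 4.38 q6 -1.24
0.126 [0.6127 0.3745 0.126 ] ahead/side 0.0953 0.0003 gap 0.0419
0.131 [0.6181 0.3737 0.131 ] ahead/side 0.1005 -0.0012 gap 0.0416
0.136 [0.6235 0.373  0.136 ] ahead/side 0.1058 -0.0028 gap 0.0412
toggle [0.6048 0.3777 0.05  ]
toggle [0.6096 0.377  0.055 ]
```

```bash
python3 -m inch '[{"dx":0.001,"dy":0.0036,"dz":0,"rx":0,"ry":0,"rz":0},{"dx":0.001,"dy":0.0036,"dz":0.03,"rx":0,"ry":0,"rz":0},{"dx":0.001,"dy":0.0036,"dz":0.06,"rx":0,"ry":0,"rz":0},{"dx":0.001,"dy":0.0036,"dz":0.085,"rx":0,"ry":0,"rz":0},{"dx":0.001,"dy":0.0036,"dz":0.097,"rx":0,"ry":0,"rz":0}]'
python3 -m inch '[{"dx":0,"dy":0,"dz":0,"rx":0,"ry":0,"rz":0},{"dx":0,"dy":0,"dz":0,"rx":0,"ry":0,"rz":0},{"dx":0,"dy":0,"dz":0,"rx":0,"ry":0,"rz":0}]'
python3 - <<'E'
from h import *
go(.5172,.3622,.033,.155)
im=cv2.resize(optics.grab_frame("scene"),None,fx=7,fy=7,interpolation=cv2.INTER_CUBIC)[:,:,::-1]
cv2.imwrite("pics/i1.png",im[7*245:7*330,7*420:7*530])
E
```

```text
time: 7.0
tool_pos: [0.517, 0.3629, 0.0343]
tool_rot: [0.001, -0.077, 0.997, -0.0]
contact_force: [-1.3, 0.5, -1.6]
gripper_width: 0.502
grasp_force: 4.4
time: 7.3
tool_pos: [0.519, 0.364, 0.0377]
tool_rot: [0.003, -0.077, 0.997, 0.001]
contact_force: [-0.6, -0.2, -0.1]
gripper_width: 0.497
grasp_force: 4.4
t 7.3 pos [0.519  0.364  0.0377] dist 0.0054 d [ 0.0027 -0.0019  0.0059] r [0.0007 0.0043 0.    ] rz deg 0.0 w 0.497 gf 4.38 q6 -1.23
```

View pics/i1.png

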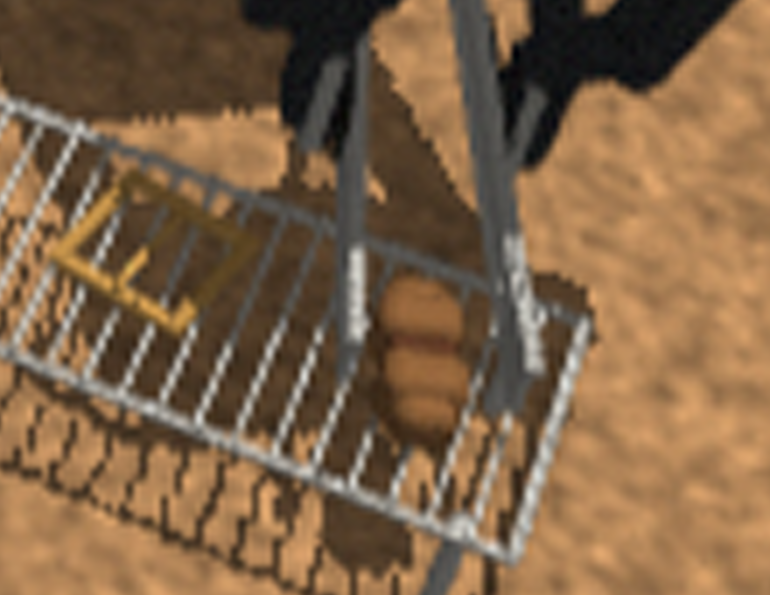

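The tips straddle the toggle, centred sideways and about 4 mm short of its middle. I nudge forward and slightly down, then close.

```bash
python3 -m inch '[{"dx":-0.004,"dy":0,"dz":0.003,"rx":0,"ry":0,"rz":0},{"dx":-0.004,"dy":0,"dz":0.003,"rx":0,"ry":0,"rz":0},{"dx":-0.004,"dy":0,"dz":0.003,"rx":0,"ry":0,"rz":0}]'
python3 -m inch '[{"dx":0,"dy":0,"dz":0.0,"rx":0,"ry":0,"rz":0},{"dx":0,"dy":0,"dz":0.0,"rx":0,"ry":0,"rz":0},{"dx":0,"dy":0,"dz":0,"rx":0,"ry":0,"rz":0},{"dx":0,"dy":0,"dz":0,"rx":0,"ry":0,"rz":0},{"dx":0,"dy":0,"dz":0,"rx":0,"ry":0,"rz":0}]' -0.25
python3 -m inch '[{"dx":0,"dy":0,"dz":0.0,"rx":0,"ry":0,"rz":0},{"dx":0,"dy":0,"dz":0.0,"rx":0,"ry":0,"rz":0}]'
```

```text
time: 7.65
tool_pos: [0.5212, 0.3639, 0.0335]
tool_rot: [0.002, -0.077, 0.997, 0.0]
contact_force: [0.2, 0.4, -0.9]
gripper_width: 0.497
grasp_force: 4.4
time: 8.15
tool_pos: [0.5211, 0.3638, 0.0335]
tool_rot: [0.002, -0.077, 0.997, 0.0]
contact_force: [-0.3, -0.3, 0.1]
gripper_width: 0.388
grasp_force: 52.2
time: 8.35
tool_pos: [0.5211, 0.3639, 0.0335]
tool_rot: [0.002, -0.077, 0.997, 0.0]
contact_force: [-0.3, 0.4, 0.3]
gripper_width: 0.385
grasp_force: 52.2
```

```bash
python3 -m inch '[{"dx":0,"dy":0,"dz":-0.01,"rx":0,"ry":0,"rz":0},{"dx":0,"dy":0,"dz":-0.025,"rx":0,"ry":0,"rz":0},{"dx":0,"dy":0,"dz":-0.05,"rx":0,"ry":0,"rz":0},{"dx":0,"dy":0,"dz":-0.08,"rx":0,"ry":0,"rz":0},{"dx":0,"dy":0,"dz":-0.11,"rx":0,"ry":0,"rz":0}]'
python3 -m inch '[{"dx":0,"dy":0,"dz":-0.04,"rx":0,"ry":0,"rz":0},{"dx":0,"dy":0,"dz":-0.07,"rx":0,"ry":0,"rz":0},{"dx":0,"dy":0,"dz":-0.085,"rx":0,"ry":0,"rz":0},{"dx":0,"dy":0,"dz":-0.085,"rx":0,"ry":0,"rz":0}]'
python3 - <<'E'
from h import *
go(.5,-.26,.20,.155)
im=optics.grab_frame("scene");b=cv2.resize(im,None,fx=5,fy=5,interpolation=cv2.INTER_CUBIC)[:,:,::-1]
u,v=[int(5*c) for c in proj("scene",state()["tool_pos"]+np.array([.09,.014,.02]))]
A=b[max(0,v-250):v+250,u-200:u+200]
N=cv2.resize(im[:,:,::-1][150:230,120:240],(480,320),interpolation=cv2.INTER_CUBIC);A=cv2.copyMakeBorder(A,0,500-A.shape[0],0,0,0);N=cv2.copyMakeBorder(N,0,180,0,0,0)
o=np.hstack([A,N[:,:400]]);cv2.imwrite("pics/j1.png",o)
print(u,v)
E
```

```text
time: 8.85
tool_pos: [0.5207, 0.3638, 0.1231]
tool_rot: [0.002, -0.077, 0.997, 0.0]
contact_force: [0.1, -0.4, -1.1]
gripper_width: 0.387
grasp_force: 52.2
time: 9.25
tool_pos: [0.5217, 0.3644, 0.1927]
tool_rot: [0.004, -0.077, 0.997, 0.001]
contact_force: [0.6, -0.6, -1.3]
gripper_width: 0.388
grasp_force: 52.2
t 9.25 pos [0.5217 0.3644 0.1927] dist 0.6248 d [ 0.1472 -0.767  -0.0118] r [0.0012 0.0056 0.    ] rz deg 0.0 w 0.388 gf 52.17 q6 -1.23
2533 1153
```

View pics/j1.png

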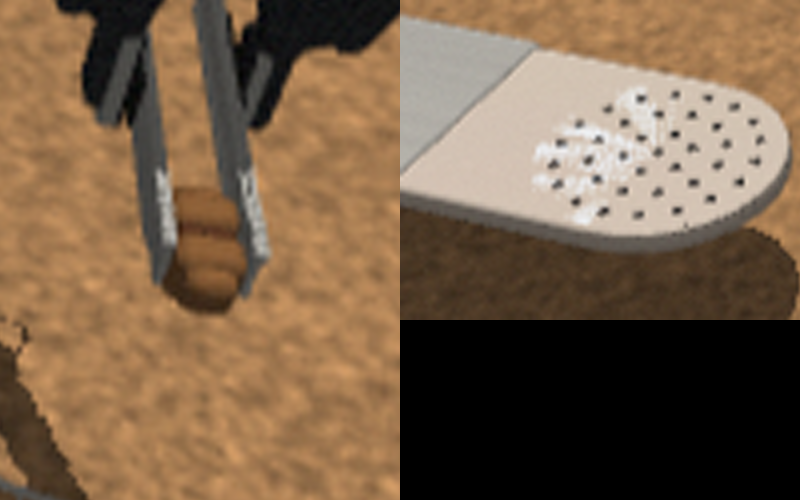

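The toggle is held firmly, with its lobes between the tips at about (208,240) in the crop. The perforated nose's middle is at scene pixel (184,188). Now I carry it across at height.

```bash
python3 -c "
from h import *
print(ray('scene',184.3,188.2,.095))"
python3 -m inch '[{"dx":0.005,"dy":-0.025,"dz":0,"rx":0,"ry":0,"rz":0},{"dx":0.014,"dy":-0.075,"dz":0,"rx":0,"ry":0,"rz":0},{"dx":0.024,"dy":-0.13,"dz":0,"rx":0,"ry":0,"rz":0},{"dx":0.034,"dy":-0.185,"dz":0,"rx":0,"ry":0,"rz":0},{"dx":0.044,"dy":-0.24,"dz":0,"rx":0,"ry":0,"rz":0}]'
python3 -m inch '[{"dx":0.01,"dy":-0.055,"dz":0,"rx":0,"ry":0,"rz":0},{"dx":0.02,"dy":-0.11,"dz":0,"rx":0,"ry":0,"rz":0},{"dx":0.03,"dy":-0.165,"dz":0,"rx":0,"ry":0,"rz":0},{"dx":0.04,"dy":-0.22,"dz":0,"rx":0,"ry":0,"rz":0},{"dx":0.05,"dy":-0.275,"dz":0,"rx":0,"ry":0,"rz":0}]'
python3 -m inch '[{"dx":0.01,"dy":-0.055,"dz":0,"rx":0,"ry":0,"rz":0},{"dx":0.02,"dy":-0.11,"dz":0,"rx":0,"ry":0,"rz":0},{"dx":0.03,"dy":-0.16,"dz":0,"rx":0,"ry":0,"rz":0},{"dx":0.04,"dy":-0.2,"dz":0,"rx":0,"ry":0,"rz":0},{"dx":0.045,"dy":-0.23,"dz":0,"rx":0,"ry":0,"rz":0}]'
python3 -c "
from h import *
go(.506,-.261,.1355,.155)"
```

```text
[ 0.59383401 -0.246042    0.095     ]
time: 9.8
tool_pos: [0.5136, 0.166, 0.1868]
tool_rot: [-0.0, -0.078, 0.997, -0.0]
contact_force: [0.3, -1.0, -1.1]
gripper_width: 0.387
grasp_force: 52.3
time: 10.3
tool_pos: [0.5077, -0.057, 0.1869]
tool_rot: [0.0, -0.077, 0.997, 0.001]
contact_force: [0.6, -0.1, -1.2]
gripper_width: 0.389
grasp_force: 52.3
time: 10.8
tool_pos: [0.5002, -0.2443, 0.1865]
tool_rot: [-0.0, -0.076, 0.997, 0.001]
contact_force: [-0.6, 0.4, -1.5]
gripper_width: 0.386
grasp_force: 52.3
t 10.8 pos [ 0.5002 -0.2443  0.1865] dist 0.054 d [-0.0039 -0.0218  0.0638] r [ 0.0015 -0.     -0.0016] rz deg -0.1 w 0.386 gf 52.28 q6 -2.31
```

```bash
python3 -m inch '[{"dx":-0.004,"dy":-0.02,"dz":0.015,"rx":0,"ry":0,"rz":0},{"dx":-0.004,"dy":-0.02,"dz":0.035,"rx":0,"ry":0,"rz":0},{"dx":-0.004,"dy":-0.02,"dz":0.052,"rx":0,"ry":0,"rz":0},{"dx":-0.004,"dy":-0.02,"dz":0.06,"rx":0,"ry":0,"rz":0},{"dx":-0.004,"dy":-0.02,"dz":0.06,"rx":0,"ry":0,"rz":0}]'
python3 -m inch '[{"dx":0,"dy":0,"dz":0,"rx":0,"ry":0,"rz":0},{"dx":0,"dy":0,"dz":0,"rx":0,"ry":0,"rz":0},{"dx":0,"dy":0,"dz":0,"rx":0,"ry":0,"rz":0},{"dx":0,"dy":0,"dz":0,"rx":0,"ry":0,"rz":0},{"dx":0,"dy":0,"dz":0,"rx":0,"ry":0,"rz":0}]'
python3 - <<'E'
from h import *
go(.506,-.261,.1355,.155)
im=optics.grab_frame("scene")
P=state()["tool_pos"]+[.086,.0127,.0165];print(P,proj("scene",P))
for q in nets.outline_of("scene","toggle")[:2]:
    m=np.argwhere(q["pixels"]).mean(0)[::-1];print(round(q["confidence"],2),m,ray("scene",*m,P[2]).round(4))
E
```

```text
time: 11.3
tool_pos: [0.5071, -0.2559, 0.1385]
tool_rot: [0.0, -0.078, 0.997, 0.002]
contact_force: [-0.4, -0.0, -1.1]
gripper_width: 0.384
grasp_force: 52.3
time: 11.8
tool_pos: [0.5086, -0.2576, 0.1415]
tool_rot: [0.002, -0.077, 0.997, -0.0]
contact_force: [0.8, 1.2, -0.5]
gripper_width: 0.388
grasp_force: 52.3
t 11.8 pos [ 0.5086 -0.2576  0.1415] dist 0.0073 d [ 0.0039 -0.0037  0.0074] r [-0.0003  0.0027  0.0001] rz deg 0.0 w 0.388 gf 52.3 q6 -2.33
[ 0.59456164 -0.24492781  0.15780605] (np.float64(179.1819962297495), np.float64(163.7472325811314))
0.59 [177.38135593 165.08474576] [ 0.6001 -0.2453  0.1578]
0.31 [449.27950311 287.80745342] [0.7109 0.3183 0.1578]
```

```bash
python3 -m inch '[{"dx":0,"dy":0,"dz":0.004,"rx":0,"ry":0,"rz":0},{"dx":0,"dy":0,"dz":0.008,"rx":0,"ry":0,"rz":0},{"dx":0,"dy":0,"dz":0.008,"rx":0,"ry":0,"rz":0},{"dx":0,"dy":0,"dz":0.008,"rx":0,"ry":0,"rz":0},{"dx":0,"dy":0,"dz":0.008,"rx":0,"ry":0,"rz":0}]'
python3 -m inch '[{"dx":0,"dy":0,"dz":0,"rx":0,"ry":0,"rz":0},{"dx":0,"dy":0,"dz":0,"rx":0,"ry":0,"rz":0},{"dx":0,"dy":0,"dz":0,"rx":0,"ry":0,"rz":0},{"dx":0,"dy":0,"dz":0,"rx":0,"ry":0,"rz":0},{"dx":0,"dy":0,"dz":0,"rx":0,"ry":0,"rz":0}]'
python3 -c "
from h import *
print(abs(state()['joint_vel']).max(), ticket.job_done())"
```

```text
time: 12.4
tool_pos: [0.5085, -0.2576, 0.1346]
tool_rot: [0.002, -0.077, 0.997, 0.0]
contact_force: [0.5, -0.1, -0.8]
gripper_width: 0.385
grasp_force: 52.3
time: 12.9
tool_pos: [0.5084, -0.2576, 0.1346]
tool_rot: [0.002, -0.077, 0.997, 0.0]
contact_force: [-0.2, 1.1, -0.9]
gripper_width: 0.388
grasp_force: 52.3
the job is handed in; nothing more can be done
0.0019403517613550399 None
```

I handed the job in with the toggle still held in the tongs, at rest about 5–6 cm above the middle of the board's nose, and no sign of contact with the board; no verdict came back.

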